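# Try the code of a push-button lock

### The job

Try the code of the grey push-button lock on the bench, with closed fingers from above: first press fully down the key that is next to the release bar on the side where the brass bolt sticks out, then the key diagonally opposite it, and leave the other two keys up. Only then push the ribbed release bar fully down so that the bolt draws in, and finish while still holding the bar down. Do not grasp, lift or shift the lock, and leave the things around it alone.

Things in the scene. Friction and masses are not known exactly. Their poses are not given: they have to be found in the camera images.
- code_lock: Push-button code lock: loose grey metal case lying on its back, 156 x 104 x 34 mm, about 0.9 kg. Origin: centre of its underside; z up; x along its length to the end with the release bar; y to the side where the brass bolt (24 mm wide) sticks out 18 mm. On its top (z = 34 mm) the bar is centred at x 52, y 0 mm; four round keys at x 0 and -46, y +23 and -23 mm.
- key_a_top (a point): Centre of the flat top of the push key next to the release bar, on the bolt side (20 mm across, round, stands 12 mm proud of the case; moves down with the key); z up.
- key_a (a joint): Slide of the steel push key next to the release bar, on the bolt side: 0 = up, 0.007 m = fully down. About 3 N moves it; it has no return spring and stays where it is pushed.
- key_b_top (a point): Centre of the flat top of the push key next to the release bar, on the side without the bolt (20 mm across, round, stands 12 mm proud of the case; moves down with the key); z up.
- key_b (a joint): Slide of the steel push key next to the release bar, on the side without the bolt: 0 = up, 0.007 m = fully down. About 3 N moves it; it has no return spring and stays where it is pushed.
- key_c_top (a point): Centre of the flat top of the push key far from the release bar, on the bolt side (20 mm across, round, stands 12 mm proud of the case; moves down with the key); z up.
- key_c (a joint): Slide of the steel push key far from the release bar, on the bolt side: 0 = up, 0.007 m = fully down. About 3 N moves it; it has no return spring and stays where it is pushed.
- key_d_top (a point): Centre of the flat top of the push key far from the release bar, on the side without the bolt (20 mm across, round, stands 12 mm proud of the case; moves down with the key); z up.
- key_d (a joint): Slide of the steel push key far from the release bar, on the side without the bolt: 0 = up, 0.007 m = fully down. About 3 N moves it; it has no return spring and stays where it is pushed.
- release_bar_top (a point): Centre of the top of the release bar: ribbed steel bar 24 mm (along the lock's x) by 60 mm (along y), standing 14 mm proud of the case; moves down with the bar.
- release_bar (a joint): Slide of the release bar: 0 = up, 0.008 m = fully down. Sprung: starts to move at 3 N, needs 8 N to be fully down, comes back up when let go. It draws the bolt in as it goes down.
- cylinder: Bystander: silvery profile lock cylinder standing on end, 32 x 17 x 66 mm, beside the lock; origin at the centre of its underside, z up.
- padlock: Bystander: closed brass padlock lying on its face, 65 x 42 x 15 mm, beside the lock; origin at the centre of its underside, z up.
- eye_loupe: Bystander: black eye loupe standing on its wide end, 37 mm across, 34 mm high, beside the lock; origin at the centre of its underside, z up.
Mind the look-alikes: they are no part of the job. There is more than one size of the code_lock; the one meant has the size given above.

How it is judged:
On the way, in this order (a step that is already met when the one before it is completed fails the run):
1. the key next to the bar on the bolt side is fully down (value of joint key_a above 0.0055 m), for 0.1 s.
2. the key diagonally opposite is fully down (value of joint key_d above 0.0055 m), for 0.1 s.
3. the release bar is fully down (value of joint release_bar above 0.0065 m), for 0.2 s.
At the end, for the whole second after the job is handed in: The first and the diagonally opposite key are down by more than 5.5 of 7 mm, the other two by less than 2.5 mm; the fingers hold the release bar down by more than 6.5 of 8 mm with more than 2 N; the lock lies flat within 30 mm of where it was (value of joint each of key_a, key_d above 0.0055 m and value of joint each of key_b, key_c below 0.0025 m and value of joint release_bar above 0.0065 m and contact force between the fingers and code_lock above 2 N and distance of code_lock from where it was at the start of the episode below 0.03 m and angle between code_lock's own z axis and vertical below 0.1 rad); the arm keeps its last pose, push and grip.
It fails at once if a key that is not in the code is pressed (more than 2.5 mm) (value of joint any of key_b, key_c above 0.0025 m).
It fails at once if the diagonal key is pressed before the first key is down (value of joint key_d above 0.0025 m and value of joint key_a below 0.0055 m).
It fails at once if the release bar is pressed (more than 2.5 mm) before both keys are down (value of joint release_bar above 0.0025 m and value of joint any of key_a, key_d below 0.0055 m).
It fails at once if the lock is shifted by more than 30 mm, lifted by more than 12 mm or tipped (distance of code_lock from where it was at the start of the episode above 0.03 m or height (world z) of code_lock above 0.012 m or angle between code_lock's own z axis and vertical above 0.15 rad).
It fails at once if a bystander is moved by more than 20 mm, lifted or tipped over (distance of any of cylinder, padlock, eye_loupe from where it was at the start of the episode above 0.02 m or angle between any of cylinder, padlock, eye_loupe's own z axis and vertical above 0.5 rad).
It also fails if it takes over 40 s, if anything falls off the work surface, if the arm or the gripper's body presses on something with over 40 N, if the wrist force passes 120 N, or if a joint passes its speed limit or range.

### The arm

A 6-joint arm with a two-finger parallel gripper is mounted at the origin on a cart in front of the work surface, level with it; the furniture and walls round the work are solid. World frame = base frame: x ahead of the robot, y to its left, z up, the work surface at z = 0. Lengths are in m, angles in rad, forces in N, time in s.
With the tool pointing down it reaches from about 0.275 to 0.85 m from the base axis. Payload 5.2 kg.
Tool frame: the origin (TCP) lies midway between the tips of the shut fingers; the grasp point (between the pads) lies 19 mm behind it (manip.grip_point_offset is the distance from the TCP to the grasp point, in m); z points along the fingers, y is the line along which they close (so a half turn about z gives the same grasp; the last joint's range is limited). The gripper opens to 85 mm and grips with 20 to 120 N. Pads are 22 mm wide; open, the fingers measure 114 mm over their backs; the gripper's body (76 mm by 85 mm) begins 54 mm behind the grasp point. The pads swing forward as they close: fully open they stand 13 mm farther back than shut.
Start: joints at [0.95, 0.259, 1.535, -0, 1.348, -0.203], TCP at [0.223, 0.503, 0.231] pointing down, gripper open.
Joint ranges: [-3.14, 3.14], [-0.91, 2.08], [0.19, 2.58], [-1.22, 4.36], [0.22, 2.71], [-3.12, 3.12]. Speed limits (rad/s): [2.57, 2.57, 3.14, 3.14, 3.14, 3.14].

### API

Orientations are given as a rotation vector (axis times angle).
In Python, from station import manip, camera, camera_model, masks_of, landmark_of gives the robot as it stands. The module is installed in compiled form; this text tells all that it offers.
- The arm moves only by the tool step_arm, never from a script. Its argument "rows" is a list of rows, each a list of 5 numbers: the shift along the tool's x, y, z each as a share of 0.02 m, from -1 to 1, then the turn about the tool's z as a share of 4 degrees, from -1 to 1, then the closure, from -1 (fully open) to 1 (shut), so that 0 is half open. In form: [[x, y, z, twist, jaw], ...]. A call has 1 to 8 rows; each row shifts and turns the commanded pose from where the row before left it, along the tool's axes as they then stand; what a row does not reach is not made up. A row lasts 1/12 s, in which the tool goes at most 41.7 mm and 7.16 degrees, less where a joint would pass 70% of its speed; a pose out of reach is approached as far as the arm can. A call with a number of a shift or a turn outside -1 to 1 is refused whole. A call with a gripper value outside its range is refused whole. The fingers move at their own pace and stop on an object; the grip force is fixed at half the most. Time passes only in rows, so rows that do not move let the fingers close. It gives the time, the measured TCP pose, the force, the opening and the grip force at its end, in the units of the state.
- manip.sense(): the state, without advancing time (a new reading comes with each control period).
- camera(name): name is "side" or "top"; returns the picture (420x560x3 uint8, red, green, blue); there is no depth.
- camera_model(name): a dict with "mtx" (3x3 intrinsics, pixels), "k1" (the pictures are not rectified: a ray, as slopes to the right and down, at radius r is drawn at 1 + k1 r^2 times it, then the intrinsics apply), "R" (3x3) and "t" (3): a world point X has camera coordinates R X + t. Camera axes: x right, y down, z forward; pixel columns grow to the right and rows downward; lengths in m; the calibration is good to about 2 mm. A picture is of the moment at which its call begins. camera_model takes no time and is no camera call.
- manip.finish_job(): hands the job in; it is judged then, once.
Trained networks look in the newest picture that a camera, given by its name, has taken for a name from the list of things; names that differ only in an ending like _2 or _b are one class to them, and where a whole thing is asked for, a point or a joint stands for the part that bears it (a point fixed in the world has none). Each returns a list of dicts, best first, with "score" (0 to 1); they miss things now and then, are a little off and sometimes report something else, mostly with a low value. They report only what shows in the picture. A call takes as long as a camera call. They do not tell look-alikes from the thing itself.
- masks_of(camera, thing): "mask" (420x560 bool, what is visible of it).
- landmark_of(camera, thing): "at" ([x, y, z] in m, in the coordinates of the camera as it stood for that picture, good to about 4 mm: a listed point, or the origin of a listed thing).
The state is a dict: "time": time; "q": joint angles; "qvel": joint speeds; "effort": joint torques, N m; "position": TCP position; "tool_rot": TCP orientation; "contact_force": force on the tool from outside, world axes, zero at the start; "ft_torque": the same for the moment, N m; "grip_width": finger opening in m; "grip_force": force on a finger pad.
Only numpy, scipy, OpenCV 4.12 (cv2) and the standard library are available. Lean on these libraries where they do the work, as an engineer would, in place of code of your own. Each camera call takes 0.05 s, during which the arm holds its last target. There are 200 camera calls.

## Working session

There is one attempt and no reset: what is moved stays moved. The work goes in short steps, Python scripts to look and compute and a tool call to move; the robot and the scene stay as the last step left them, time stands still between calls to the robot, and variables do not carry over. Pictures are saved under pics/ and viewed, at most 10 in all, crops included, and the job is handed in when it is done.

Besides the shell and the picture viewer there is one more tool, called after "Call:" in YAML: its name, and indented under it one key for each argument. step_arm: Moves the arm, as the interface text tells. Its arguments: {"type":"object","properties":{"rows":{"type":"array","items":{"type":"array","items":{"type":"number","minimum":-1,"maximum":1}}}},"required":["rows"]}

```bash
mkdir -p pics; cat > h.py <<'E'
import numpy as np, cv2
from station import manip, camera, camera_model, masks_of, landmark_of
def lm(cam,thing):
    m=camera_model(cam); R=np.array(m["R"]); t=np.array(m["t"])
    return [(round(d["score"],2),np.round(R.T@(np.array(d["at"])-t),4).tolist()) for d in landmark_of(cam,thing)]
def snap(cam,name):
    im=camera(cam); cv2.imwrite(f"pics/{name}.png",im[...,::-1]); return im
def proj(cam,X):
    m=camera_model(cam); c=np.array(m["R"])@X+np.array(m["t"]); s=c[:2]/c[2]; s=s*(1+m["k1"]*(s@s))
    K=np.array(m["mtx"]); return K[:2,:2]@s+K[:2,2]
def ray(cam,px,z):
    m=camera_model(cam); K=np.array(m["mtx"]); R=np.array(m["R"]); t=np.array(m["t"])
    d=np.linalg.inv(K)@[px[0],px[1],1]; u=d[:2].copy()
    for _ in range(10): u=d[:2]/(1+m["k1"]*(u@u))
    w=R.T@[u[0],u[1],1]; o=-R.T@t; return o+w*(z-o[2])/w[2]
E
python3 - <<'E'
from h import *
for c in ("top","side"):
    snap(c,c+"0")
    for n in ("code_lock","key_a_top","key_b_top","key_c_top","key_d_top","release_bar_top","cylinder","padlock","eye_loupe"): print(c,n,lm(c,n))
print(manip.sense())
E
```

```text
top code_lock [(0.91, [0.4839, -0.0265, -0.0026]), (0.87, [0.4818, -0.2157, 0.0011])]
top key_a_top [(0.53, [0.4878, -0.2362, 0.0327]), (0.42, [0.486, -0.052, 0.0433])]
top key_b_top [(0.49, [0.4738, -0.0041, 0.0447]), (0.46, [0.4821, -0.1991, 0.0359])]
top key_c_top [(0.48, [0.5281, -0.0407, 0.043]), (0.41, [0.5207, -0.2251, 0.0378]), (0.34, [0.5204, 0.0031, 0.0448])]
top key_d_top [(0.59, [0.5213, 0.0024, 0.0444]), (0.45, [0.5136, -0.1964, 0.0341])]
top release_bar_top [(0.74, [0.4416, -0.2259, 0.0392]), (0.72, [0.4331, -0.0382, 0.0493])]
top cylinder [(0.6, [0.5086, 0.0591, 0.0023])]
top padlock [(0.86, [0.4331, 0.0488, -0.0024])]
top eye_loupe [(0.72, [0.5405, -0.0979, -0.0034]), (0.61, [0.4767, -0.0063, 0.0444])]
side code_lock [(0.94, [0.4806, -0.0277, -0.0011]), (0.58, [0.4862, -0.2164, -0.0018])]
side key_a_top [(0.5, [0.4861, -0.2331, 0.0322]), (0.48, [0.4844, -0.0527, 0.0417])]
side key_b_top [(0.44, [0.4786, -0.0033, 0.0523]), (0.4, [0.4807, -0.1998, 0.0317])]
side key_c_top [(0.62, [0.5295, -0.0414, 0.0458]), (0.48, [0.5257, -0.23, 0.0397])]
side key_d_top [(0.51, [0.5186
[... 336 characters left out ...]
.5442, -0.098, 0.0025])]
{'time': 1.0, 'q': array([ 9.50189674e-01,  2.58594658e-01,  1.53499005e+00,  3.74103970e-06,
        1.34802481e+00, -2.02840872e-01]), 'qvel': array([ 0.00100835, -0.0003811 , -0.00059035, -0.00134961, -0.00062131,
        0.00215267]), 'effort': array([-1.41994296e-03, -4.45925868e+01, -2.90889913e+01, -2.40506952e-04,
        9.83712926e-04,  8.18713310e-07]), 'position': array([0.22314423, 0.50270062, 0.23131662]), 'tool_rot': array([-6.51462457e-01, -3.07329427e+00,  2.19760673e-05]), 'contact_force': array([ 0.23365425, -0.40283716,  1.20170252]), 'ft_torque': array([ 0.02220544, -0.00732263,  0.0535651 ]), 'grip_force': 0.0, 'grip_width': 0.08499512253805107}
```

View pics/top0.png

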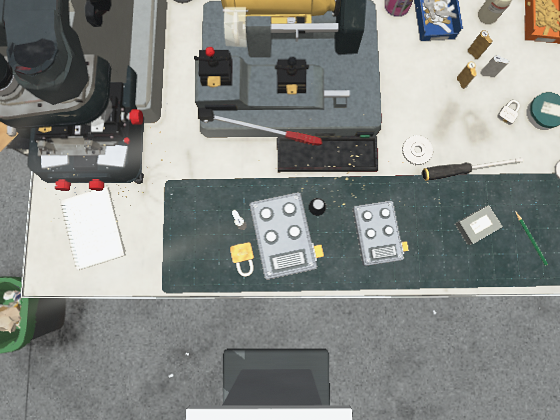

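View pics/side0.png

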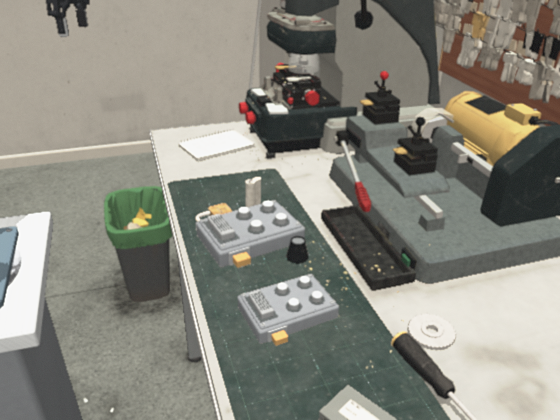

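The top view shows the bigger lock at (283,235), bar at (288,262) towards the robot and bolt at (318,251) on the right. The small look-alike is at (378,233). Neither the padlock (243,257), the cylinder (238,217) nor the loupe (317,206) stands over a key. The side view agrees, so I fit the pose to the bigger one.

```bash
cat > fit.py <<'E'
from h import *
from scipy.spatial.transform import Rotation as Ro
L=np.array([[52,0],[0,23],[0,-23],[-46,23],[-46,-23],[0,0]])/1000
A=np.array([[.4331,-.0382],[.486,-.052],[.4738,-.0041],[.5281,-.0407],[.5213,.0024],[.4839,-.0265]])
B=np.array([[.4308,-.0425],[.4844,-.0527],[.4786,-.0033],[.5295,-.0414],[.5186,.0057],[.4806,-.0277]])
P=(A+B)/2; lc=L-L.mean(0); pc=P-P.mean(0)
th=np.arctan2((lc[:,0]*pc[:,1]-lc[:,1]*pc[:,0]).sum(),(lc*pc).sum())
R=np.array([[np.cos(th),-np.sin(th)],[np.sin(th),np.cos(th)]]); o=P.mean(0)-R@L.mean(0)
W=L@R.T+o
E
python3 - <<'E'
from fit import *
print("yaw",np.degrees(th),"\n",W.round(4),"\nres",((P-W)*1000).round(1).tolist())
s=manip.sense(); T=Ro.from_rotvec(s["tool_rot"]).as_matrix(); print(T.round(3))
ims=[]
for c in("top","side"):
    im=camera(c)[...,::-1].copy(); f=4
    pts=[proj(c,np.array([*w,z])) for w,z in zip(W[:5],[.048]+[.046]*4)]
    ct=np.mean(pts,0).astype(int); x0,y0=ct-[48,60]
    cr=cv2.resize(im[y0:y0+120,x0:x0+96],None,fx=f,fy=f,interpolation=cv2.INTER_CUBIC)
    for p in pts: cv2.drawMarker(cr,tuple(int(v) for v in (p+.5-[x0,y0])*f),(0,0,255),0,16,1)
    ims.append(cr)
cv2.imwrite("pics/ov.png",np.hstack(ims))
E
```

```text
yaw -167.46588637086202 
 [[ 0.4301 -0.0395]
 [ 0.4859 -0.0506]
 [ 0.4759 -0.0057]
 [ 0.5308 -0.0407]
 [ 0.5208  0.0042]
 [ 0.4809 -0.0282]] 
res [[1.8, -0.9], [-0.7, -1.7], [0.3, 2.0], [-2.0, -0.4], [-0.8, -0.2], [1.4, 1.1]]
[[-0.914  0.406 -0.   ]
 [ 0.406  0.914 -0.   ]
 [ 0.    -0.    -1.   ]]
```

View pics/ov.png

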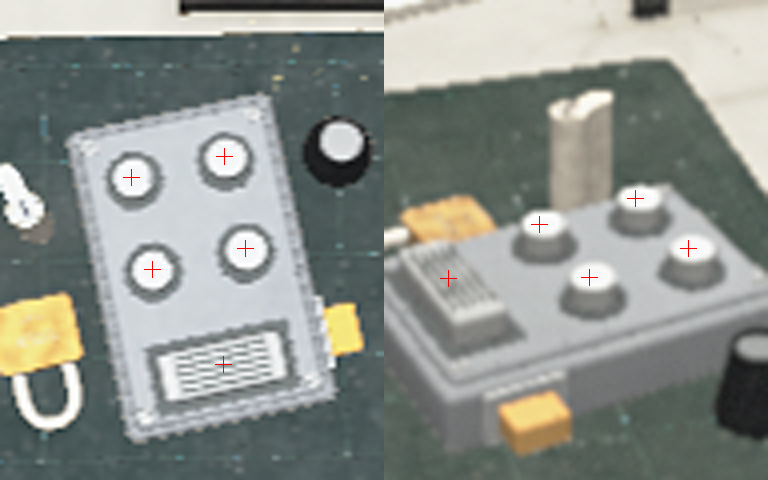

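The overlay sits within about 1 mm on every key and on the bar, in both views. In the top crop, key a is at (245,248), key d at (131,177) and the bar at (223,365). I'll turn the tool to the lock's axes and close the fingers first.

Call:
step_arm:
  rows:
    - [0,0,0,-1,1]
    - [0,0,0,-1,1]
    - [0,0,0,-1,1]
    - [0,0,0,-1,1]
    - [0,0,0,-1,1]
    - [0,0,0,-1,1]
    - [0,0,0,-1,1]
    - [0,0,0,-1,1]

```text
time: 1.77
position: [0.2232, 0.5027, 0.2313]
tool_rot: [-0.226, 3.133, 0.0]
contact_force: [-0.4, 0.0, 0.0]
grip_width: 0.0001
grip_force: 0.0
```

Call:
step_arm:
  rows:
    - [0,0,0,-1,1]
    - [0,0,0,-0.1,1]
    - [0,0,0,0,1]

```text
time: 2.02
position: [0.2232, 0.5027, 0.2313]
tool_rot: [-0.339, 3.123, -0.0]
contact_force: [-0.6, -0.5, 0.4]
grip_width: -0.0001
grip_force: 0.0
```

```bash
cat > go.py <<'E'
from fit import *
s=manip.sense(); T=Ro.from_rotvec(s["tool_rot"]).as_matrix(); p=s["position"]
print("t",s["time"],"p",p.round(4),"F",s["contact_force"].round(1),"w",round(s["grip_width"],4),"toolyaw",np.degrees(np.arctan2(T[1,0],T[0,0])).round(2),"q",s["q"].round(2))
for n,i,z in(("a",1,.046),("d",4,.046),("bar",0,.048)): print(n,"units of 20mm in tool axes:",(T.T@(np.array([*W[i],z])-p)/.02).round(2))
E
python3 go.py
```

```text
t 2.0167 p [0.2232 0.5027 0.2313] F [-0.6 -0.5  0.4] w -0.0001 toolyaw -167.63 q [ 0.95  0.26  1.53 -0.    1.35 -0.84]
a units of 20mm in tool axes: [ -6.9  -29.84   9.27]
d units of 20mm in tool axes: [ -9.2  -27.53   9.27]
bar units of 20mm in tool axes: [ -4.3  -28.7    9.17]
```

Call:
step_arm:
  rows:
    - [0,-1,0,0,1]
    - [0,-1,0,0,1]
    - [0,-1,0,0,1]
    - [0,-1,0,0,1]
    - [0,-1,0,0,1]
    - [0,-1,0,0,1]
    - [0,-1,0,0,1]
    - [0,-1,0,0,1]

```text
time: 2.68
position: [0.2577, 0.3456, 0.2314]
tool_rot: [-0.338, 3.123, 0.0]
contact_force: [0.1, -0.8, -0.4]
grip_width: 0.0001
grip_force: 0.0
```

Call:
step_arm:
  rows:
    - [0,-1,0,0,1]
    - [0,-1,0,0,1]
    - [0,-1,0,0,1]
    - [0,-1,0,0,1]
    - [0,-1,0,0,1]
    - [0,-1,0,0,1]
    - [0,-1,0,0,1]
    - [0,-1,0,0,1]

```text
time: 3.35
position: [0.2923, 0.1894, 0.2315]
tool_rot: [-0.338, 3.123, 0.0]
contact_force: [0.4, 0.2, -0.1]
grip_width: -0.0001
grip_force: 0.0
```

Call:
step_arm:
  rows:
    - [-0.4,-1,0,0,1]
    - [-0.5,-1,0,0,1]
    - [-0.5,-1,0,0,1]
    - [-0.5,-1,0,0,1]
    - [-0.5,-1,0,0,1]
    - [-0.5,-1,0,0,1]
    - [-0.5,-1,0,0,1]
    - [-0.5,-1,0,0,1]

```text
time: 4.02
position: [0.4035, 0.0498, 0.2315]
tool_rot: [-0.337, 3.123, -0.0]
contact_force: [0.9, -0.3, -1.8]
grip_width: -0.0001
grip_force: 0.0
```

Call:
step_arm:
  rows:
    - [-0.5,-1,0,0,1]
    - [-0.5,-1,0,0,1]
    - [-0.5,-1,0.5,0,1]
    - [-0.5,-1,1,0,1]
    - [-0.5,-1,1,0,1]
    - [-0.5,-0.84,1,0,1]
    - [0,0,1,0,1]
    - [0,0,1,0,1]

```text
time: 4.68
position: [0.4875, -0.0514, 0.1203]
tool_rot: [-0.335, 3.123, -0.0]
contact_force: [-0.2, -0.0, -0.3]
grip_width: 0.0004
grip_force: 0.0
```

```bash
python3 go.py
```

```text
t 4.6833 p [ 0.4875 -0.0514  0.1203] F [-0.2 -0.  -0.3] w 0.0004 toolyaw -167.76 q [-0.33  0.26  1.83 -0.    1.05 -2.12]
a units of 20mm in tool axes: [0.07 0.06 3.72]
d units of 20mm in tool axes: [-2.22  2.37  3.72]
bar units of 20mm in tool axes: [2.68 1.19 3.61]
```

Call:
step_arm:
  rows:
    - [0.07,0.06,1,0,1]
    - [0,0,1,0,1]
    - [0,0,1,0,1]
    - [0,0,0.3,0,1]
    - [0,0,0,0,1]

```text
time: 5.1
position: [0.4838, -0.049, 0.0539]
tool_rot: [0.338, -3.12, -0.002]
contact_force: [0.4, -1.6, 0.3]
grip_width: -0.0001
grip_force: 0.0
```

```bash
python3 - <<'E'
from fit import *
ims=[]
for c in("top","side"):
    im=camera(c)[...,::-1]; x0,y0=proj(c,np.array([*W[1],.046])).astype(int)-[48,60]
    ims.append(cv2.resize(im[y0:y0+120,x0:x0+96],None,fx=4,fy=4,interpolation=cv2.INTER_CUBIC))
cv2.imwrite("pics/ov2.png",np.hstack(ims))
E
python3 go.py
```

```text
t 5.2 p [ 0.4855 -0.0495  0.0559] F [0.6 0.1 0.7] w -0.0001 toolyaw -167.58 q [-0.33  0.35  1.9  -0.    0.89 -2.12]
a units of 20mm in tool axes: [-0.   -0.06  0.5 ]
d units of 20mm in tool axes: [-2.3   2.25  0.5 ]
bar units of 20mm in tool axes: [2.6  1.09 0.39]
```

View pics/ov2.png

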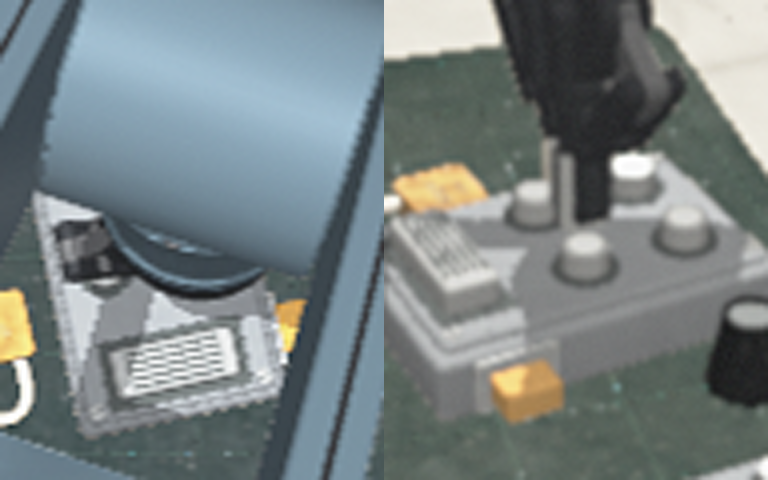

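Side crop: the closed tips (about (578,222)) stand roughly 10 mm above the top of key a (585,240) and are centred on it. The bolt is out at (525,388). Pressing key a.

Call:
step_arm:
  rows:
    - [0,-0.06,0.25,0,1]
    - [0,0,0.2,0,1]
    - [0,0,0.2,0,1]
    - [0,0,0.15,0,1]
    - [0,0,0.1,0,1]
    - [0,0,0,0,1]

```text
time: 5.7
position: [0.4864, -0.051, 0.0389]
tool_rot: [-0.341, 3.121, -0.002]
contact_force: [-3.2, 0.1, 15.1]
grip_width: 0.0001
grip_force: 7.6
```

Call:
step_arm:
  rows:
    - [0,0,0,0,1]
    - [0,0,0,0,1]
    - [0,0,0,0,1]

```text
time: 5.95
position: [0.4864, -0.051, 0.0389]
tool_rot: [-0.341, 3.12, -0.002]
contact_force: [-1.7, -0.7, 14.5]
grip_width: -0.0004
grip_force: 7.3
```

Call:
step_arm:
  rows:
    - [0,0,-0.5,0,1]
    - [0,0,-0.8,0,1]
    - [0,0,-0.2,0,1]
    - [-0.6,0.6,0,0,1]
    - [-0.8,0.8,0,0,1]
    - [-0.7,0.7,0,0,1]
    - [-0.2,0.2,0,0,1]
    - [0,0,0,0,1]

```text
time: 6.62
position: [0.5206, 0.0054, 0.067]
tool_rot: [0.344, -3.123, -0.0]
contact_force: [-0.5, -0.1, 0.2]
grip_width: -0.0001
grip_force: 0.0
```

```bash
python3 - <<'E'
from fit import *
ims=[]
for c in("top","side"):
    im=camera(c)[...,::-1]; x0,y0=proj(c,np.array([*W[1],.046])).astype(int)-[48,60]
    ims.append(cv2.resize(im[y0:y0+120,x0:x0+96],None,fx=4,fy=4,interpolation=cv2.INTER_CUBIC))
cv2.imwrite("pics/ov3.png",np.hstack(ims))
E
python3 go.py
```

```text
t 6.7167 p [0.5196 0.0042 0.0669] F [-0.1  0.1 -0.7] w 0.0003 toolyaw -167.48 q [-0.21  0.38  1.82 -0.    0.95 -2.  ]
a units of 20mm in tool axes: [ 2.24 -2.31  1.05]
d units of 20mm in tool axes: [-0.06 -0.01  1.04]
bar units of 20mm in tool axes: [ 4.84 -1.16  0.95]
```

View pics/ov3.png

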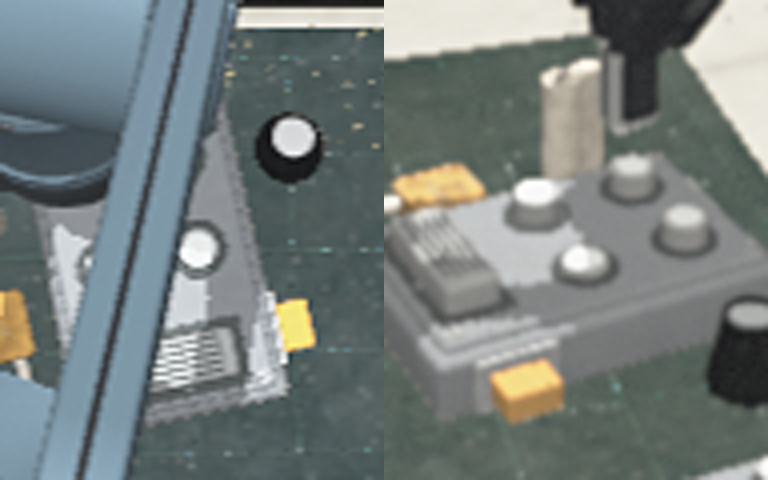

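Key a is visibly lower at (583,262) and the lock has not moved. The tips at (630,125) are above key d (632,175). Pressing key d.

Call:
step_arm:
  rows:
    - [-0.06,0,0.5,0,1]
    - [0,0,0.3,0,1]
    - [0,0,0.2,0,1]
    - [0,0,0.2,0,1]
    - [0,0,0.15,0,1]
    - [0,0,0.1,0,1]
    - [0,0,0,0,1]

```text
time: 7.3
position: [0.5207, 0.0041, 0.039]
tool_rot: [0.341, -3.122, 0.001]
contact_force: [-5.7, -2.0, 11.0]
grip_width: 0.0001
grip_force: 5.6
```

Call:
step_arm:
  rows:
    - [0,0,0,0,1]
    - [0,0,0,0,1]
    - [0,0,0,0,1]

```text
time: 7.55
position: [0.5206, 0.0041, 0.0389]
tool_rot: [0.341, -3.122, 0.001]
contact_force: [-5.1, -1.9, 10.0]
grip_width: 0.0
grip_force: 5.3
```

Call:
step_arm:
  rows:
    - [0,0,-0.5,0,1]
    - [0,0,-0.9,0,1]
    - [0,0,-0.5,0,1]
    - [0.8,-0.2,0,0,1]
    - [1,-0.25,0,0,1]
    - [1,-0.25,0,0,1]
    - [1,-0.25,0,0,1]
    - [1,-0.2,0,0,1]

```text
time: 8.22
position: [0.4325, -0.0391, 0.0768]
tool_rot: [-0.341, 3.121, -0.001]
contact_force: [0.2, -0.2, 0.3]
grip_width: -0.0003
grip_force: 0.0
```

Call:
step_arm:
  rows:
    - [0.1,0,0,0,1]
    - [0,0,0,0,1]

```text
time: 8.38
position: [0.4307, -0.0393, 0.0768]
tool_rot: [-0.338, 3.122, -0.0]
contact_force: [0.1, -0.1, -0.6]
grip_width: 0.0001
grip_force: 0.0
```

```bash
python3 - <<'E'
from fit import *
ims=[]
for c in("top","side"):
    im=camera(c)[...,::-1]; x0,y0=proj(c,np.array([*W[1],.046])).astype(int)-[48,60]
    ims.append(cv2.resize(im[y0:y0+120,x0:x0+96],None,fx=4,fy=4,interpolation=cv2.INTER_CUBIC))
cv2.imwrite("pics/ov4.png",np.hstack(ims))
E
python3 go.py
```

```text
t 8.4833 p [ 0.4322 -0.0393  0.0769] F [ 0.8  0.2 -0.8] w 0.0005 toolyaw -167.57 q [-0.35  0.23  2.01  0.    0.9  -2.14]
a units of 20mm in tool axes: [-2.5  -1.13  1.55]
d units of 20mm in tool axes: [-4.79  1.17  1.55]
bar units of 20mm in tool axes: [0.1  0.01 1.44]
```

View pics/ov4.png

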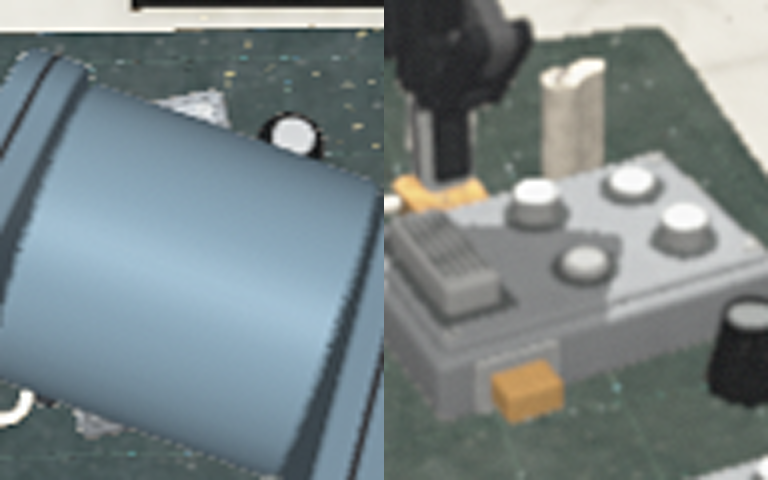

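Keys a (583,262) and d (632,182) are down, while b (537,195) and c (684,222) are up. The bolt is still out, and the tips at (440,180) are over the bar. Pressing the bar, with a bottom target of about z = 0.038.

Call:
step_arm:
  rows:
    - [0.1,0,0.6,0,1]
    - [0,0,0.5,0,1]
    - [0,0,0.25,0,1]
    - [0,0,0.2,0,1]
    - [0,0,0.15,0,1]
    - [0,0,0.15,0,1]
    - [0,0,0.1,0,1]
    - [0,0,0,0,1]

```text
time: 9.15
position: [0.4297, -0.0393, 0.0398]
tool_rot: [-0.342, 3.122, -0.001]
contact_force: [-8.3, 3.6, 30.6]
grip_width: -0.0
grip_force: 15.2
```

Call:
step_arm:
  rows:
    - [0,0,0,0,1]
    - [0,0,0,0,1]
    - [0,0,0,0,1]
    - [0,0,0,0,1]

```text
time: 9.48
position: [0.4297, -0.0393, 0.0398]
tool_rot: [-0.342, 3.121, -0.001]
contact_force: [-8.1, 4.5, 30.0]
grip_width: -0.0002
grip_force: 15.1
```

```bash
python3 - <<'E'
from fit import *
im=camera("side")[...,::-1]; x0,y0=proj("side",np.array([*W[1],.046])).astype(int)-[48,60]
cv2.imwrite("pics/ov5.png",cv2.resize(im[y0:y0+120,x0:x0+96],None,fx=4,fy=4,interpolation=cv2.INTER_CUBIC))
E
python3 go.py|head -1
```

```text
t 9.5333 p [ 0.4297 -0.0393  0.0398] F [-7.8  4.6 30.1] w -0.0003 toolyaw -167.51 q [-0.35  0.29  2.05  0.    0.8  -2.14]
```

View pics/ov5.png

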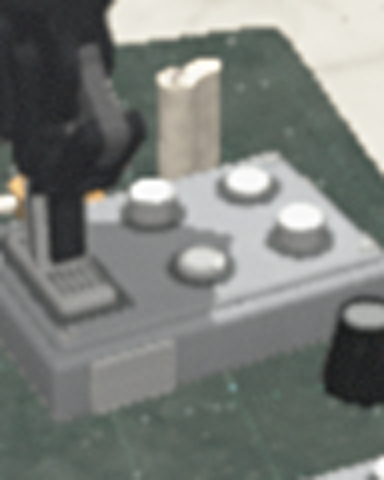

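The bolt is drawn in (plain plate at (133,375)), the bar is down under the tips at (65,265), and the keys and lock are as they should be. Handing in.

```bash
python3 -c "
from station import manip
print(manip.finish_job())"
```

```text
the job is handed in; nothing more can be done
None
```

I pressed key a and then key d fully down, left b and c up, and handed the job in with the fingers holding the release bar down at about 30 N and the bolt drawn in; the verdict was not shown.

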